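Present the label-up filter plate to the reader

ROBOT

A 6-joint arm with a two-finger parallel gripper is mounted at the origin on a cart in front of the work surface, level with it; the furniture and walls round the work are solid. World frame = base frame: x ahead of the robot, y to its left, z up, the work surface at z = 0. Lengths are in m, angles in rad, forces in N, time in s.
With the tool pointing down it reaches from about 0.35 to 1 m from the base axis. Payload 7.1 kg.
Tool frame: the origin (TCP) lies at the very end of the fingers, on their centre line; the grasp point (between the pads) lies 19 mm behind it; z points along the fingers, y is the line along which they close (so a half turn about z gives the same grasp; the last joint's range is limited). The gripper opens to 85 mm and grips with 20 to 120 N. Pads are 22 mm wide; open, the fingers measure 114 mm over their backs; the gripper's body (76 mm by 85 mm) begins 54 mm behind the grasp point. The pads swing forward as they close: fully open they stand 13 mm farther back than shut.
Start: joints at [-1.326, 0.423, 1.63, -0, 1.089, -0.019], TCP at [0.163, -0.603, 0.231] pointing down, gripper open.
Joint ranges: [-3, 3], [-0.9, 2.11], [0.09, 2.58], [-1.31, 4.45], [0.11, 2.69], [-2.54, 2.54]. Speed limits (rad/s): [2.39, 2.39, 3.01, 3.14, 3.14, 3.14].

INTERFACE

Orientations are given as [roll, pitch, yaw] about the fixed x, y, z axes, in that order (R = Rz(yaw) Ry(pitch) Rx(roll)).
In Python, from workcell import monitor, vision, ticket gives the robot as it stands.
- The arm moves only by the tool step_arm, never from a script. Its argument "targets" is a list of rows, each a list of 7 numbers: the turn, a rotation vector about the tool's x, y, z in degrees, then the shift along the tool's x, y, z in m, then the closure, from -1 (fully open) to 1 (shut). A call has 1 to 12 rows; each row shifts and turns the commanded pose from where the row before left it, along the tool's axes as they then stand; what a row does not reach is not made up. A row lasts 1/10 s, in which the tool goes at most 50 mm and 8.59 degrees, less where a joint would pass 70% of its speed; a pose out of reach is approached as far as the arm can. A call with a gripper value outside its range is refused whole. The fingers move at their own pace and stop on an object; "grip_force" is the grip in N (left out, the last holds). Time passes only in rows, so rows that do not move let the fingers close. It gives the time, the measured TCP pose, the force, the opening and the grip force at its end, in the units of the state.
- monitor.state(): the state, without advancing time (a new reading comes with each control period).
- vision.capture(name): name is "scene" or "top" or "wrist"; returns the picture (480x640x3 uint8, blue, green, red); there is no depth.
- vision.camera_model(name): a dict with "camera_matrix" (3x3 intrinsics, pixels), "extrinsics" (4x4, takes a point from world to camera coordinates). Camera axes: x right, y down, z forward; pixel columns grow to the right and rows downward; lengths in m; the calibration is good to about 2 mm. A picture is of the moment at which its call begins: read the wrist's pose just before it. camera_model takes no time and is no camera call; for the wrist camera it gives the pose at the moment of the call.
- ticket.sign_off(): hands the job in; it is judged then, once.
The state is a dict: "time": time; "joints": joint angles; "joint_velocities": joint speeds; "tau": joint torques, N m; "eef_pos": TCP position; "orientation": TCP orientation; "ft_force": force on the tool from outside, world axes, zero at the start; "wrist_torque": the same for the moment, N m; "gripper_width": opening from 0.0 (shut) to 1.0 (fully open); "grip_force": force on a finger pad.
Only numpy, scipy, OpenCV 4.12 (cv2) and the standard library are available. Lean on these libraries where they do the work, as an engineer would, in place of code of your own. Each camera call takes 0.05 s, during which the arm holds its last target. There are 200 camera calls.

TASK

Two amber filter plates with white ends lie on drying blocks; the frosted label end of each is the end with a small corner notch, and a plate lies label side up if the notch is at the right-hand corner when you look down on it with that end pointing away from you. Pick up the plate that lies label side up (leave the reversed one, and the syringe, where they lie) and present it to the reader: level, label side still up, the notched end pointing straight at the reader and the middle of that white end over the ring on the reader's foot, about 75 mm above the worktop. Finish while still holding it there, steady, without the plate touching the reader.

Things in the scene. Friction and masses are not known exactly. Their poses are not given: they have to be found in the camera images.
- plate: The plate lying label side up: rigid, 90 x 36 x 6 mm, about 50 g, amber, both ends white over 22 mm. Origin: centre of its underside (and of mass, 3 mm up). +x: lengthwise to the notched label end; y: across the 36 mm width; z: up, out of the label side. Notch: 10 x 10 mm cut from the corner at +x, -y. Lies flat 16 mm above the worktop, pointing in any direction.
- block_a: Fixed black drying block under the label-up plate, centred and along it: 64 x 20 mm, top 16 mm above the worktop, on a dark rubber mat 116 x 62 x 2 mm. The plate's long edges overhang it by 8 mm each, so the plate can be gripped at mid-length across its width from straight above, fingertips beside the block. Origin: centre of its underside, z up.
- reversed_plate: The other filter plate, same size and looks, lying label side down on its own drying block, so seen from above its notch is at the +x, +y corner (left-hand when the notched end points away). Origin: centre of its lower face; +x to its notched end; z up. To be left alone.
- plate_label (a point): Middle of the plate's notched white end, on the label face: 34 mm from the plate's origin along +x, 6 mm above its underside.
- plate_plain_end (a point): Middle of the plate's plain end: 45 mm from the plate's origin along -x, 3 mm above its underside.
- reader: Fixed label reader at the back: foot plate 64 mm wide, 4 mm thick, grey column, white head 60 mm wide, up to 137 mm high, dark window in front. Origin: on the worktop below the head. +x: backward; the window looks along -x. Along -x from the origin: head's front 25 mm, ring 110 mm, foot's end 150 mm. A plate presented properly has its +x along the reader's +x.
- reading_spot (a point): The point where the middle of the label end belongs: above the middle of the ring, 75 mm above the worktop (110 mm from the reader's origin along its -x). Axes as the reader's.
- syringe: Loose syringe, 104 x 30 x 17 mm, lying on the worktop between the two plates; origin at the centre of its underside. A bystander.
Mind the look-alikes: they are no part of the job. What is shaped like the plate but black is not meant.

How it is judged:
On the way:
1. the plate is held in the fingers, clear of its block (height (world z) of plate above 0.035 m and contact force between the fingers and plate above 0.5 N), for 0.2 s.
At the end, for the whole second after the job is handed in: Plate held at rest off the reader, label up, level within 12 deg; middle of its notched end within 15 mm sideways of the reading spot, 55 to 95 mm up; pointing at the reader within 12 deg; reversed plate moved under 15 mm, syringe under 20 mm (horizontal distance between plate_label and reading_spot below 0.015 m and height (world z) of plate_label between 0.055 and 0.095 m and angle between the x axis of plate and the x axis of reader, either way round below 0.21 rad and x of plate_plain_end in the frame of reader below -0.15 m and angle between plate's own z axis and vertical below 0.21 rad and linear speed of plate below 0.02 m/s and angular speed of plate below 0.2 rad/s and contact force between the fingers and plate above 0.5 N and contact force between plate and reader below 0.1 N and distance of reversed_plate from where it was at the start of the episode below 0.015 m and distance of syringe from where it was at the start of the episode below 0.02 m); the arm keeps its last pose, push and grip.
It fails at once if the reversed plate is moved (15 mm or more) (distance of reversed_plate from where it was at the start of the episode above 0.015 m).
It fails at once if the syringe is moved (20 mm or more) (distance of syringe from where it was at the start of the episode above 0.02 m).
It also fails if it takes over 38 s, if anything falls off the work surface, if the arm or the gripper's body presses on something with over 40 N, if the wrist force passes 120 N, or if a joint passes its speed limit or range.

## Working session

There is one attempt and no reset: what is moved stays moved. The work goes in short steps, Python scripts to look and compute and a tool call to move; the robot and the scene stay as the last step left them, time stands still between calls to the robot, and variables do not carry over. Pictures are saved under pics/ and viewed, at most 10 in all, crops included, and the job is handed in when it is done.

Besides the shell and the picture viewer there is one more tool, called after "Request:" by a JSON object that holds its "op" and its "data". step_arm: Moves the arm, as the interface text tells. Its arguments: {"type":"object","properties":{"targets":{"type":"array"},"grip_force":{"type":"number"}},"required":["targets"]}

```bash
mkdir -p pics; python3 - <<'E'
from workcell import monitor, vision
import cv2,numpy as np
s=monitor.state();print(s['time'],s['eef_pos'],s['orientation'],s['gripper_width'])
for n in("scene","top"):
    cv2.imwrite(f"pics/{n}0.png",vision.capture(n)); m=vision.camera_model(n); print(n,np.round(m['camera_matrix'],1).tolist(),np.round(m['extrinsics'],3).tolist())
E
```

```text
0.0 [ 0.16284401 -0.602827    0.23052932] [-3.14002433e+00 -2.48604478e-05  2.63760729e-01] 0.9978115767415549
scene [[517.2, 0.0, 314.1], [0.0, 517.2, 238.7], [0.0, 0.0, 1.0]] [[-0.687, -0.727, -0.009, 0.371], [-0.468, 0.452, -0.759, 0.332], [0.556, -0.517, -0.651, 0.62], [0.0, 0.0, 0.0, 1.0]]
top [[508.0, 0.0, 320.8], [0.0, 508.0, 235.6], [0.0, 0.0, 1.0]] [[0.002, -1.0, 0.007, -0.052], [-0.984, -0.003, -0.176, 0.583], [0.176, -0.007, -0.984, 0.847], [0.0, 0.0, 0.0, 1.0]]
```

View pics/top0.png

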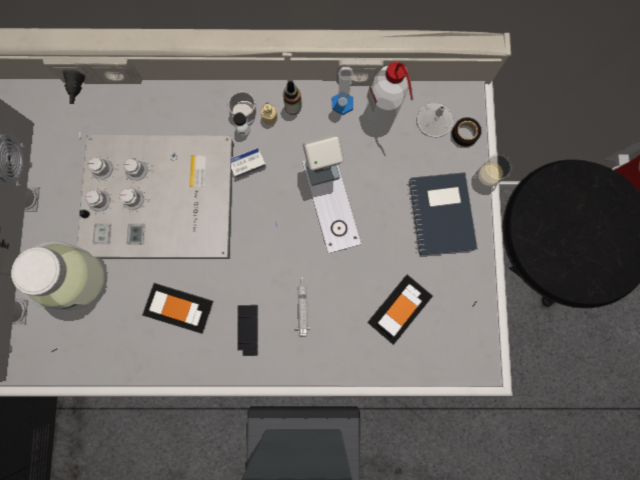

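View pics/scene0.png

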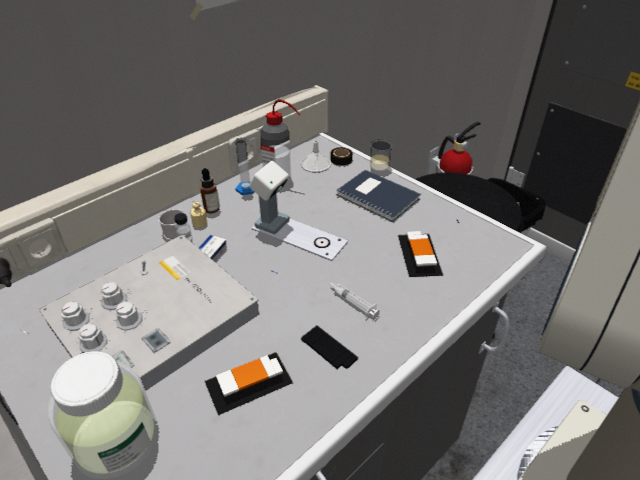

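The top view shows two amber plates, at (178,308) and (401,310). It also shows a black look-alike at (248,330), the syringe at (303,308), and the reader with its ring at (339,228). I'll enlarge both plates and measure them.

```bash
cat > h.py <<'E'
import cv2,numpy as np
from workcell import vision
def cam(n):
    m=vision.camera_model(n);return np.array(m['camera_matrix']),np.array(m['extrinsics'])
def ray(c,p):
    K,E=c;d=E[:3,:3].T@np.linalg.solve(K,[p[0],p[1],1.]);return -E[:3,:3].T@E[:3,3],d
def plane(c,p,z):
    o,d=ray(c,p);return o+d*(z-o[2])/d[2]
def tri(c1,p1,c2,p2):
    X=cv2.triangulatePoints(c1[0]@c1[1][:3],c2[0]@c2[1][:3],np.array(p1,float),np.array(p2,float));return (X[:3]/X[3]).ravel()
def amber(im):
    h=cv2.cvtColor(im,cv2.COLOR_BGR2HSV);m=cv2.inRange(h,(5,180,120),(20,255,255))
    cs=[c for c in cv2.findContours(m,cv2.RETR_EXTERNAL,cv2.CHAIN_APPROX_NONE)[0] if cv2.contourArea(c)>150]
    return [(cv2.minAreaRect(c),cv2.contourArea(c)) for c in cs]
E
python3 - <<'E'
from h import *
t=cv2.imread('pics/top0.png');s=cv2.imread('pics/scene0.png')
a=[cv2.resize(t[y-38:y+38,x-38:x+38],(380,380),interpolation=cv2.INTER_CUBIC) for x,y in((178,308),(401,310))]
cv2.imwrite('pics/crops.png',np.hstack(a))
ct,cs=cam('top'),cam('scene')
A=amber(t);B=amber(s);print(A);print(B)
for x in A:
  for y in B: print(np.round(x[0][0]),np.round(y[0][0]),tri(ct,x[0][0],cs,y[0][0]).round(4),plane(ct,x[0][0],.022).round(4))
print('ring',tri(ct,(339.3,228.3),cs,(322,242.5)).round(4))
E
```

```text
[(((401.21954345703125, 309.4756164550781), (20.927284240722656, 23.2698917388916), 38.65980911254883), 456.5), (((175.90000915527344, 307.8000183105469), (23.71708106994629, 20.554800033569336), 18.434946060180664), 446.0)]
[(((249.24134826660156, 373.10345458984375), (20.797882080078125, 31.56821060180664), 68.19859313964844), 594.5), (((421.0, 246.5), (15.0, 24.0), 90.0), 273.0)]
[401. 309.] [249. 373.] [ 0.5891 -0.0887 -0.3495] [ 0.4547 -0.1948  0.022 ]
[401. 309.] [421. 246.] [ 0.4552 -0.1945  0.0218] [ 0.4547 -0.1948  0.022 ]
[176. 308.] [249. 373.] [0.4571 0.2071 0.0208] [0.4568 0.2065 0.022 ]
[176. 308.] [421. 246.] [0.3713 0.0946 0.2958] [0.4568 0.2065 0.022 ]
ring [ 0.6062 -0.0852  0.0031]
```

View pics/crops.png

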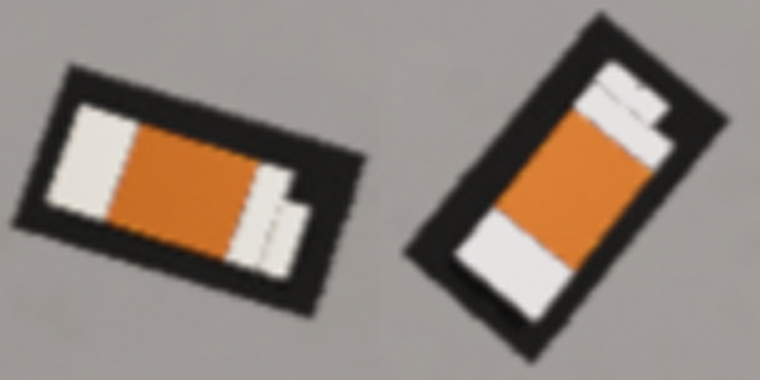

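The left plate at (178,308) has its notched end pointing right, with the notch at the upper corner. That is the left-hand side, so it is the reversed one. The right plate at (401,310) has its notched end pointing up-right and the notch at the right-hand corner, so it is label up and is the one to pick. The black one at (248,330) is a look-alike. Triangulation puts the right plate's centre at z≈22 mm, as expected. Next I need the yaw angles.

```bash
cat >> h.py <<'E'
def axis(im,c,box,z,amb=True):
    x0,y0,x1,y1=box;h=cv2.cvtColor(im[y0:y1,x0:x1],cv2.COLOR_BGR2HSV)
    m=cv2.inRange(h,(0,0,200),(180,40,255))
    if amb: m|=cv2.inRange(h,(5,120,100),(22,255,255))
    k=max(cv2.findContours(m,cv2.RETR_EXTERNAL,cv2.CHAIN_APPROX_NONE)[0],key=cv2.contourArea).reshape(-1,2)+[x0,y0]
    w=np.float32([plane(c,p,z)[:2] for p in k])*1000
    r=cv2.minAreaRect(w);b=cv2.boxPoints(r);e=b[1]-b[0];f=b[2]-b[1];L=e if np.hypot(*e)>np.hypot(*f) else f
    if L[0]<0:L=-L
    return np.round(r[0],1),np.round(r[1],1),np.degrees(np.arctan2(L[1],L[0])).round(1)
E
python3 - <<'E'
from h import *
t=cv2.imread('pics/top0.png');c=cam('top')
print(axis(t,c,(370,275,433,343),.022))
print(axis(t,c,(310,184,365,255),.004,False))
print('foot dark/bright',t[200,325],t[240,345],t[210,380])
print('headtop',plane(c,(323,152),.13).round(4),'syr',plane(c,(303,308),.008).round(3))
from workcell import monitor
from scipy.spatial.transform import Rotation as R
s=monitor.state();M=R.from_euler('xyz',s['orientation']).as_matrix()
print(s['eef_pos'],'shift to 0.455,-.195,.18:',M.T@(np.array([.455,-.195,.18])-s['eef_pos']))
E
```

```text
(array([ 455., -195.]), array([37.2, 87.8]), np.float32(-39.6))
(array([627.9, -78.7]), array([122.9,  61.3]), np.float32(15.6))
foot dark/bright [209 205 209] [213 209 213] [154 157 161]
headtop [ 0.7099 -0.0537  0.13  ] syr [ 0.457 -0.019  0.008]
[ 0.16286662 -0.60288286  0.23060439] shift to 0.455,-.195,.18: [ 0.3883836  -0.3175235   0.05107001]
```

Request:
{"op": "step_arm", "data": {"targets": [[0, 0, 0, 0.0324, -0.0265, 0.003, -1], [0, 0, 0, 0.0324, -0.0265, 0.003, -1], [0, 0, 0, 0.0324, -0.0265, 0.003, -1], [0, 0, 0, 0.0324, -0.0265, 0.003, -1], [0, 0, 0, 0.0324, -0.0265, 0.003, -1], [0, 0, 0, 0.0324, -0.0265, 0.003, -1], [0, 0, 0, 0.0324, -0.0265, 0.003, -1], [0, 0, 0, 0.0324, -0.0265, 0.003, -1], [0, 0, 0, 0.0324, -0.0265, 0.003, -1], [0, 0, 0, 0.0324, -0.0265, 0.003, -1], [0, 0, 0, 0.0324, -0.0265, 0.003, -1], [0, 0, 0, 0.0324, -0.0265, 0.003, -1]]}}

```text
time: 1.3
eef_pos: [0.456, -0.1934, 0.1951]
orientation: [-3.141, 0.0, 0.264]
ft_force: [0.1, 0.0, -0.4]
gripper_width: 0.999
grip_force: 0.0
```

Request:
{"op": "step_arm", "data": {"targets": [[0, 0, 7.8, 0, 0, 0, -1], [0, 0, 7.8, 0, 0, 0, -1], [0, 0, 7.8, 0, 0, 0, -1], [0, 0, 7.8, 0, 0, 0, -1], [0, 0, 7.8, 0, 0, 0, -1], [0, 0, 7.8, 0, 0, 0, -1], [0, 0, 7.8, 0, 0, 0, -1], [0, 0, 0, 0, 0, 0, -1], [0, 0, 0, 0, 0, 0, -1]]}}

```text
time: 2.2
eef_pos: [0.4553, -0.1949, 0.1951]
orientation: [3.141, 0.0, -0.685]
ft_force: [0.3, -0.5, 0.6]
gripper_width: 0.995
grip_force: 0.0
```

```bash
python3 - <<'E'
from h import *
from workcell import monitor
from scipy.spatial.transform import Rotation as R
s=monitor.state();c=cam('wrist');im=vision.capture('wrist');cv2.imwrite('pics/w1.png',im)
print(s['time'],s['eef_pos'],np.degrees(s['orientation']),s['joints'])
a=amber(im);print(a);p=max(a,key=lambda q:q[1])[0][0];print(plane(c,p,.022))
t=vision.capture('top')
cv2.imwrite('pics/t1.png',t)
E
```

```text
2.2 [ 0.45526433 -0.19489603  0.19514642] [ 1.79992166e+02  2.34636601e-02 -3.92739342e+01] [-4.28503113e-01  2.84067536e-01  1.94156265e+00 -3.54891187e-05
  9.16393284e-01  1.82777426e+00]
[(((324.5, 214.5), (51.0, 43.0), 90.0), 2166.0)]
[ 0.45491984 -0.19348856  0.022     ]
```

View pics/w1.png

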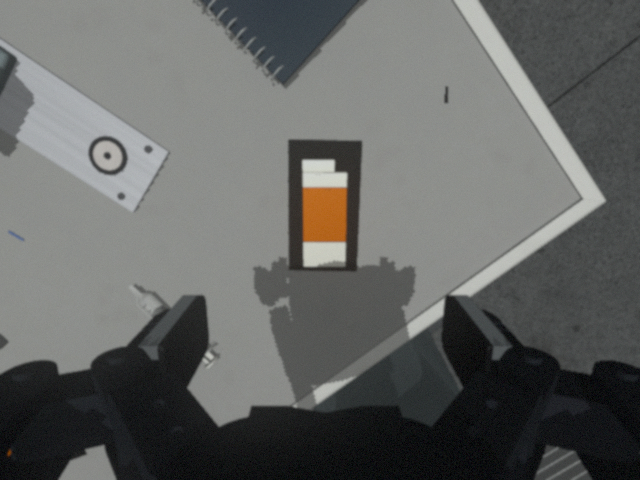

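The wrist view shows the plate at (325,213), aligned with the tool. The notched end is up and the notch is at the right-hand corner, which confirms it is label up. The ring is at (108,155), and the fingers have clear space on both sides. Descending.

Request:
{"op": "step_arm", "data": {"targets": [[0, 0, 0, 0, 0, 0.04, -1], [0, 0, 0, 0, 0, 0.04, -1], [0, 0, 0, 0, 0, 0.04, -1], [0, 0, 0, 0, 0, 0.03, -1], [0, 0, 0, 0, 0, 0.02, -1], [0, 0, 0, 0, 0, 0.01, -1], [0, 0, 0, 0, 0, 0.009, -1], [0, 0, 0, 0, 0, 0, -1], [0, 0, 0, 0, 0, 0, -1]]}}

```text
time: 3.2
eef_pos: [0.456, -0.1952, 0.007]
orientation: [-3.141, -0.001, -0.689]
ft_force: [0.4, 0.7, -0.1]
gripper_width: 1.0
grip_force: 0.0
```

Request:
{"op": "step_arm", "data": {"targets": [[0, 0, 0, 0, 0, 0, 0.0], [0, 0, 0, 0, 0, 0, 0.2], [0, 0, 0, 0, 0, 0, 0.5], [0, 0, 0, 0, 0, 0, 1], [0, 0, 0, 0, 0, 0, 1], [0, 0, 0, 0, 0, 0, 1], [0, 0, 0, 0, 0, 0, 1], [0, 0, 0, 0, 0, 0, 1], [0, 0, 0, 0, 0, 0, 1], [0, 0, 0, 0, 0, 0, 1]], "grip_force": 40}}

```text
time: 4.2
eef_pos: [0.4557, -0.1951, 0.007]
orientation: [-3.141, -0.001, -0.689]
ft_force: [-1.1, 0.4, 6.0]
gripper_width: 0.408
grip_force: 39.3
```

The opening is about 35 mm, which matches the 36 mm plate, and the grip is 39 N. Lifting.

Request:
{"op": "step_arm", "data": {"targets": [[0, 0, 0, 0, 0, -0.005, 1], [0, 0, 0, 0, 0, -0.01, 1], [0, 0, 0, 0, 0, -0.02, 1], [0, 0, 0, 0, 0, -0.02, 1], [0, 0, 0, 0, 0, -0.015, 1], [0, 0, 0, 0, 0, -0.01, 1], [0, 0, 0, 0, 0, 0, 1], [0, 0, 0, 0, 0, 0, 1]]}}

```text
time: 5.0
eef_pos: [0.4553, -0.1949, 0.0864]
orientation: [-3.142, -0.0, -0.689]
ft_force: [-0.2, 0.4, -1.1]
gripper_width: 0.403
grip_force: 40.1
```

```bash
python3 - <<'E'
from h import *
from workcell import monitor
from scipy.spatial.transform import Rotation as R
s=monitor.state();c=cam('wrist');im=vision.capture('wrist');cv2.imwrite('pics/w2.png',im)
p=np.array(s['eef_pos']);o=np.array(s['orientation']);print(s['time'],p,np.degrees(o),s['gripper_width'],s['grip_force'],s['ft_force'])
# reader yaw from wrist view 1 not recoverable; use ring + 15.6deg
for yaw in(15.6,):
  u=np.array([np.cos(np.radians(yaw)),np.sin(np.radians(yaw))]);g=np.array([.6062,-.0852])-.034*u
  M=R.from_euler('xyz',o).as_matrix();print(g,'shift',(M.T@(np.append(g,p[2])-p)).round(4),'turn',yaw-np.degrees(o[2]))
E
```

```text
5.0 [ 0.45532184 -0.19494761  0.08637256] [-1.79996636e+02 -1.24941484e-02 -3.94871596e+01] 0.4028513496002674 40.093247294425964 [-0.19117912  0.4368701  -1.12928329]
[ 0.57345247 -0.09434327] shift [ 0.0272 -0.1528  0.    ] turn 55.08715957978773
```

View pics/w2.png

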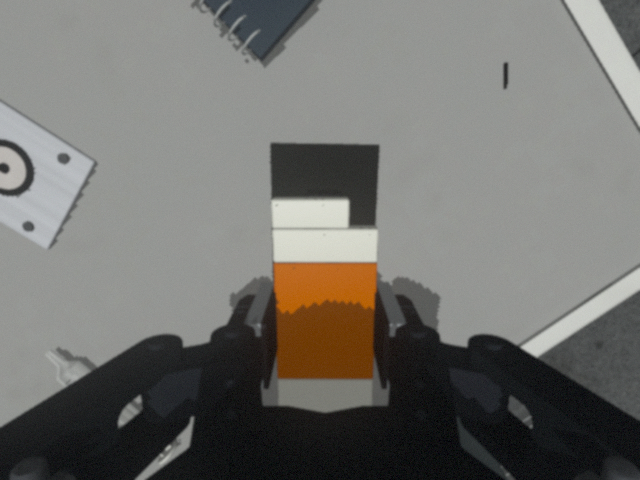

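The wrist view shows the plate held square in the fingers, amber centre at (325,320), notched end forward and notch at (365,212). Turning it to the reader and carrying it there.

Request:
{"op": "step_arm", "data": {"targets": [[0, 0, -7.87, 0, 0, 0, 1], [0, 0, -7.87, 0, 0, 0, 1], [0, 0, -7.87, 0, 0, 0, 1], [0, 0, -7.87, 0, 0, 0, 1], [0, 0, -7.87, 0, 0, 0, 1], [0, 0, -7.87, 0, 0, 0, 1], [0, 0, -7.87, 0, 0, 0, 1], [0, 0, 0, 0, 0, 0, 1]]}}

```text
time: 5.85
eef_pos: [0.4548, -0.1947, 0.0854]
orientation: [-3.14, 0.001, 0.274]
ft_force: [0.3, -0.2, -0.9]
gripper_width: 0.407
grip_force: 40.1
```

Request:
{"op": "step_arm", "data": {"targets": [[0, 0, 0, 0.01, -0.005, 0, 1], [0, 0, 0, 0.02, -0.01, 0, 1], [0, 0, 0, 0.025, -0.012, 0, 1], [0, 0, 0, 0.025, -0.012, 0, 1], [0, 0, 0, 0.025, -0.011, 0, 1], [0, 0, 0, 0.02, -0.009, 0.006, 1], [0, 0, 0, 0.011, -0.004, 0.01, 1], [0, 0, 0, 0.005, -0.002, 0.01, 1], [0, 0, 0, 0, 0, 0, 1], [0, 0, 0, 0, 0, 0, 1], [0, 0, 0, 0, 0, 0, 1]]}}

```text
time: 6.95
eef_pos: [0.5731, -0.095, 0.0603]
orientation: [-3.141, 0.0, 0.271]
ft_force: [-0.2, 0.0, 0.5]
gripper_width: 0.407
grip_force: 40.1
```

```bash
python3 - <<'E'
from h import *
from workcell import monitor
s=monitor.state();c=cam('wrist');im=vision.capture('wrist');t=vision.capture('top');sc=vision.capture('scene')
cv2.imwrite('pics/w3.png',im);cv2.imwrite('pics/t3.png',t);cv2.imwrite('pics/s3.png',sc)
print(s['time'],s['eef_pos'],np.degrees(s['orientation']),s['grip_force'],s['ft_force'])
cv2.imwrite('pics/v3.png',np.hstack([cv2.resize(im,(400,300)),cv2.resize(sc[130:310,190:430],(400,300))]))
E
```

```text
6.95 [ 0.57311778 -0.09501619  0.06033514] [-1.79989105e+02  2.79525055e-02  1.55345917e+01] 40.087101459503174 [-0.16461299  0.039799    0.4903915 ]
```

View pics/w3.png

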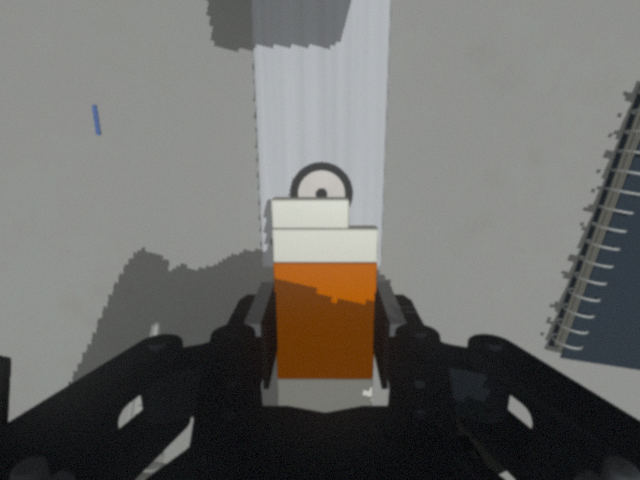

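View pics/v3.png

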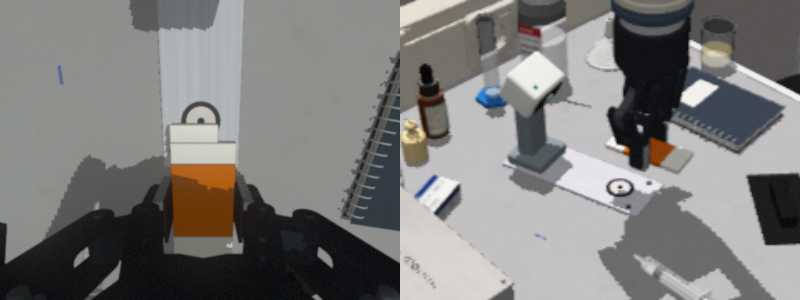

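The wrist view shows the foot's edges parallel to the plate. The ring centre is at (321,193) and the middle of the label end is at about (325,231), with the shoulder line at row 228. I'll check both by ray casting.

```bash
python3 - <<'E'
from h import *
from workcell import monitor
c=cam('wrist')
r=plane(c,(321,193),.004);print('ring',r)
# height from the 36 mm width at shoulder line, and 46 mm amber length
o,d1=ray(c,(272.5,229));_,d2=ray(c,(377.5,229));k=.036/np.linalg.norm(d1-d2);print('shoulder edges',o+k*d1,o+k*d2)
l=plane(c,(325,231),.075);print('label',l,'diff mm',1000*(r-l)[:2])
a,b=plane(c,(258,90),.004),plane(c,(263,230),.004);e=a-b;f=plane(c,(388,50),.004)-plane(c,(383,200),.004);print('foot yaws',[np.degrees(np.arctan2(v[1],v[0])) for v in(e,f)])
a=plane(c,(273,262),.075);b=plane(c,(377,262),.075);e=a-b;print('plate yaw',np.degrees(np.arctan2(-e[0],e[1])))
E
```

```text
ring [ 0.60678464 -0.08278652  0.004     ]
shoulder edges [ 0.60073156 -0.06791266  0.07408773] [ 0.61038821 -0.10259333  0.07407478]
label [ 0.60510135 -0.08538058  0.075     ] diff mm [1.68328874 2.59406336]
foot yaws [np.float64(15.205953117061236), np.float64(15.87256965947405)]
plate yaw 15.566538863855891
```

The label end is 3 mm from the ring axis, 74 mm up, and aligned within 0.5°, all well inside the limits. Handing in.

```bash
python3 -c "
from workcell import ticket
print(ticket.sign_off())"
```

```text
the job is handed in; nothing more can be done
None
```

I picked up the label-up plate and handed the job in with it held level at the reader, label end about 3 mm from the ring axis, 74 mm up and within 0.5° of the reader's direction; the sign-off gave no verdict.

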